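Turn the rotary loupe stand to its empty arm and hang the loupe there

ROBOT

A 6-joint arm with a two-finger parallel gripper is mounted at the origin on the work surface. World frame = base frame: x ahead of the robot, y to its left, z up, the work surface at z = 0. Lengths are in m, angles in degrees, forces in N, time in s.
With the tool pointing down it reaches from about 0.35 to 0.85 m from the base axis. Payload 8.1 kg.
Tool frame: the origin (TCP) lies at the very end of the fingers, on their centre line; the grasp point (between the pads) lies 19 mm behind it (ctrl.tcp_to_grasp is the distance from the TCP to the grasp point, in m); z points along the fingers, y is the direction in which the jaws open and shut (so a half turn about z gives the same grasp; the last joint's range is limited). The gripper opens to 85 mm and grips with 20 to 120 N. Pads are 22 mm wide; open, the fingers measure 114 mm over their backs; the gripper's body (76 mm by 85 mm) begins 54 mm behind the grasp point. The pads swing forward as they close: fully open they stand 13 mm farther back than shut.
Start: joints at [65.294, 7.471, 85.268, -0, 87.261, -4.893], TCP at [0.203, 0.564, 0.231] pointing down, gripper open.
Joint ranges: [-169.43, 169.43], [-51.17, 129.36], [1.28, 143.12], [-76.62, 256.62], [0, 156.53], [-152.29, 152.29]. Speed limits (degrees/s): [136.94, 136.94, 159.86, 180, 180, 180].

INTERFACE

Orientations are given as a 3x3 rotation matrix whose columns are the frame's x, y, z axes.
In Python, from cell import telemetry, optics, order, spotter, ctrl gives the robot as it stands.
- The arm moves only by the tool step_arm, never from a script. Its argument "moves" is one flat list of numbers, 5 for each row, row after row: the shift along the tool's x, y, z in mm, then the turn about the tool's z in rad, then the opening, from 0 (shut) to 1 (fully open). A call has 1 to 5 rows; each row is the pose to reach, as a shift and turn from the pose measured when the call began, along the tool's axes at that moment; what a row does not reach only later rows make up. A row lasts 1/10 s, in which the tool goes at most 50 mm and 8.59 degrees, less where a joint would pass 70% of its speed; a pose out of reach is approached as far as the arm can. A call with a gripper value outside its range is refused whole. The fingers move at their own pace and stop on an object; "force" is the grip in N (left out, the last holds). Time passes only in rows, so rows that repeat a pose let the fingers close. It gives the time, the measured TCP pose, the force and the opening at its end, in the units of the state.
- telemetry.read_state(): the state, without advancing time (a new reading comes with each control period).
- optics.snapshot(name): name is "scene" or "top" or "wrist"; returns the picture (384x512x3 uint8, red, green, blue); there is no depth.
- optics.get_calibration(name): a dict with "K" (3x3 intrinsics, pixels), "view" (4x4, takes a point from world to camera coordinates); the wrist camera has in their place "T_tool_cam" (4x4, takes a point from camera to tool coordinates, whose origin is the TCP and whose axes are the flange's). Camera axes: x right, y up, looking along -z (the intrinsics and any distortion apply to the point x, -y, -z); pixel columns grow to the right and rows downward; lengths in m; the calibration is good to about 2 mm. A picture is of the moment at which its call begins: read the wrist's pose just before it. get_calibration takes no time and is no camera call.
- order.job_done(): hands the job in, once; it reports no verdict.
Trained networks look in the newest picture that a camera, given by its name, has taken for a name from the list of things; names that differ only in an ending like _2 or _b are one class to them, and where a whole thing is asked for, a point or a joint stands for the part that bears it (a point fixed in the world has none). Each returns a list of dicts, best first, with "confidence" (0 to 1); they miss things now and then, are a little off and sometimes report something else, mostly with a low value. They report only what shows in the picture. A call takes as long as a camera call. They do not tell look-alikes from the thing itself.
- spotter.outline_of(target, camera): "pixels" (384x512 bool, what is visible of it) and "box" ([left, top, right, bottom] in pixels, round what is visible of it).
- spotter.mark_of(target, camera): "at" ([row, column] in pixels: a listed point, or the origin of a listed thing).
The state is a dict: "time_s": time; "joint_pos": joint angles; "joint_velocities": joint speeds; "tau": joint torques, N m; "tcp_pos": TCP position; "tool_rot": TCP orientation; "force": force on the tool from outside, world axes, zero at the start; "wrist_torque": the same for the moment, N m; "grip_width": opening from 0.0 (shut) to 1.0 (fully open).
Only numpy, scipy, OpenCV 4.12 (cv2) and the standard library are available. Lean on these libraries where they do the work, as an engineer would, in place of code of your own. Each camera call takes 0.05 s, during which the arm holds its last target. There are 200 camera calls.

TASK

First turn the rotary loupe stand by its red knob until its empty arm points over the yellow mark on the base. Then take the green loupe out of its wooden rest and hang it on that arm: slide its thin neck between the two prongs, push its steel collar gently back against the sprung pad, lower it behind the orange lips until the collar lies flat in its seat, and let go. Do not force the loupe against the stand, and leave the three rock samples where they are.

Things in the scene. Friction and masses are not known exactly. Their poses are not given: they have to be found in the camera images.
- stand: Fixed base of the rotary loupe stand: dark wooden disc, radius 100 mm, 12 mm high, with a steel post. Origin at the centre of the underside, on the vertical turning axis; z up. Its own -x axis points to the yellow mark: a strip on the disc ending in a yellow tab 22 mm high, 106 to 118 mm from the axis.
- rotor (a joint): Angle (rad) of the stand's turning part, positive counter-clockwise from above, no end stops. 0 or any full turn: empty arm over the yellow mark; within 10 degrees is good. Friction of 0.15 N m holds it where left. Four arms at 90 degrees; three carry loupes clipped fast, tabs up to 246 mm above the table at 80 to 130 mm from the axis.
- knob (a point): Centre of the red knob on the stand's axis: upright cylinder, diameter 40 mm, 40 mm tall (20 mm above and below this point, which is 250 mm above the table), on a thin stem; clear for 10 mm below it. Grip it from above at any yaw and turn it to turn the arms.
- arm (a point): Point on the empty arm, 101.5 mm from the axis, midway between its prongs, level with the seat floor (top of the prongs, 200 mm above the table). Turns with the arm; its -x axis points outward along it, z up. The arm ends in a fork of two level prongs 8 mm thick; the slot between them is 13 mm wide, open at the outer end, where it flares to about 27 mm over the last 15 mm.
- sleeve (a point): Point on the empty arm 50 mm from the axis, level with the seat floor, where the fork slides out of the arm. The fork (prongs, pad, lips) has been left pulled out by an unmeasured amount e, anywhere from 0 to 48 mm; no listed point follows it, so feel for the pad. It takes 60 N to shift e. The fork also gives downward under load, 5 mm at most, at 1.5 N per mm; it sags 1 mm under the loupe.
- pad0 (a point): Where the middle of the black sprung pad's face would be if e were 0: 64 mm from the axis, 9.5 mm above the seat floor. True face: e further out. Pad 26 mm wide, reaching from 1 to 18 mm above the seat floor; it yields up to 6 mm inward at 1.2 N per mm, then is hard. Pressing with about 5 N is right; over 13 N between loupe and stand is forcing it.
- lip0 (a point): Where the inner edge of the orange lips would be if e were 0: 92 mm from the axis. True: e further out. One lip on each prong, 5 mm high, 6 mm thick; prong tips 21 mm beyond this edge. The collar fits down behind the lips only with the pad pressed in by 3 mm (3.5 N) or more; it then lies on the seat floor, centre 14.5 mm inward of this edge, held between pad and lips.
- loupe_mid (a point): Centre (half-way up) of the loose green loupe, 156 mm tall, 0.08-0.14 kg, upright in its rest; z up, x along lens width, y through it. Heights from its bottom: lens frame 50 x 10 mm, 0-40; handle dia. 14, 40-80; neck dia. 8, 80-110; steel collar dia. 32, 110-116; grip tab 24 (x) by 16 mm (y), 116-156. Grip the tab across y, 66 mm above this point. May hang at any yaw.
- rest: Fixed wooden block 90 x 60 x 35 mm with a pocket 54 x 14 mm (x by y), 25 mm deep from the top, in which the loupe's lens stands with its bottom 10 mm above the table. Origin at the centre of the underside.
- sample_a: Loose rock sample in a black tray 75 x 60 mm, up to about 45 mm high in all; reddish brown rock. Origin at the centre of the underside. To be left where it is.
- sample_b: Loose rock sample in a black tray 75 x 60 mm, up to about 45 mm high in all; pale grey rock. Origin at the centre of the underside. To be left where it is.
- sample_c: Loose rock sample in a black tray 75 x 60 mm, up to about 45 mm high in all; dark grey-green rock. Origin at the centre of the underside. To be left where it is.
Things that resemble listed ones, but are neither listed nor needed, are in the scene too. Of the things like the part that bears loupe_mid, leave any that is pink or purple; of the rest the smaller one is meant.

How it is judged (in metres and radians):
On the way:
1. the empty arm is turned over the yellow mark (within 0.17 rad) while the loupe still stands in its rest ((value of joint rotor between -6.4532 and -6.1132 rad or value of joint rotor between -0.17 and 0.17 rad or value of joint rotor between 6.1132 and 6.4532 rad) and distance of loupe_mid from where it was at the start of the episode below 0.02 m), for 0.2 s.
At the end, for the whole second after the job is handed in: Empty arm over the yellow mark within 0.17 rad; loupe hanging in its fork, at rest, upright within 0.12 rad, its centre within 10 mm sideways and 34 mm lengthwise of the arm point, collar underside from 5.5 mm below to 2.5 mm above the seat floor (behind the lips) ((value of joint rotor between -6.4532 and -6.1132 rad or value of joint rotor between -0.17 and 0.17 rad or value of joint rotor between 6.1132 and 6.4532 rad) and z of loupe_mid in the frame of arm between -0.0375 and -0.0295 m and x of loupe_mid in the frame of arm between -0.034 and 0.034 m and y of loupe_mid in the frame of arm between -0.01 and 0.01 m and angle between loupe_mid's own z axis and vertical below 0.12 rad and linear speed of loupe below 0.02 m/s and velocity of joint rotor between -0.05 and 0.05 rad/s); the robot touches nothing.
It fails at once if the loupe is forced: more than 13 N between loupe and stand (contact force between loupe and stand above 13 N).
It fails at once if rock sample a is moved more than 30 mm (distance of sample_a from where it was at the start of the episode above 0.03 m).
It fails at once if rock sample b is moved more than 30 mm (distance of sample_b from where it was at the start of the episode above 0.03 m).
It fails at once if rock sample c is moved more than 30 mm (distance of sample_c from where it was at the start of the episode above 0.03 m).
It also fails if it takes over 72 s, if anything falls off the work surface, if the arm or the gripper's body presses on something with over 40 N, if the wrist force passes 120 N, or if a joint passes its speed limit or range.

## Working session

There is one attempt and no reset: what is moved stays moved. The work goes in short steps, Python scripts to look and compute and a tool call to move; the robot and the scene stay as the last step left them, time stands still between calls to the robot, and variables do not carry over. Pictures are saved under pics/ and viewed, about 8 in all and at most 12, crops included, and the job is handed in when it is done.

Besides the shell and the picture viewer there is one more tool, called after ">>>" in YAML: its name, and indented under it one key for each argument. step_arm: Moves the arm, as the interface text tells. Its arguments: {"type":"object","properties":{"moves":{"type":"array"},"force":{"type":"number"}},"required":["moves"]}

```bash
ls; mkdir -p pics
cat > h.py <<'E'
import numpy as np, cv2
from cell import telemetry, optics, order, spotter, ctrl
def P(cam, st=None):
    """K, world->cv camera 4x4"""
    c=optics.get_calibration(cam); K=np.array(c['K'])
    if 'view' in c: V=np.array(c['view'])
    else:
        T=np.eye(4); T[:3,:3]=st['tool_rot']; T[:3,3]=st['tcp_pos']
        V=np.linalg.inv(T@np.array(c['T_tool_cam']))
    return K, np.diag([1,-1,-1,1])@V
def proj(K,V,p):
    q=K@(V@np.append(p,1))[:3]; return q[1]/q[2],q[0]/q[2]
def ray(K,V,rc):
    d=np.linalg.inv(K)@[rc[1],rc[0],1]; R=V[:3,:3]; return -R.T@V[:3,3], R.T@d
def atz(K,V,rc,z):
    o,d=ray(K,V,rc); return o+d*(z-o[2])/d[2]
def tri(obs):
    A=np.zeros((3,3));b=np.zeros(3)
    for K,V,rc in obs:
        o,d=ray(K,V,rc); d/=np.linalg.norm(d); M=np.eye(3)-np.outer(d,d); A+=M;b+=M@o
    return np.linalg.solve(A,b)
def save(im,n): cv2.imwrite('pics/'+n,im[:,:,::-1])
E
python3 - <<'E'
from h import *
st=telemetry.read_state(); print(st['tcp_pos'],st['tool_rot'],st['force'])
print({k:v for k,v in optics.get_calibration('scene').items()})
print({k:v for k,v in optics.get_calibration('wrist').items()})
a=optics.snapshot('scene'); b=optics.snapshot('top'); save(np.hstack([a,b])[:, :],'x.png')
save(a,'scene0.png');save(b,'top0.png')
for cam in('scene','top'):
    K,V=P(cam)
    for t in ['knob','arm','sleeve','stand','loupe_mid','rest','sample_a']:
        r=spotter.mark_of(t,cam)
        print(cam,t,[(np.round(d['at']).tolist(),round(d['confidence'],2)) for d in r[:4]])
E
```

```text
pics
[0.20312115 0.56400371 0.23028583] [[-9.40797531e-01  3.38968137e-01 -7.79286832e-04]
 [ 3.38968980e-01  9.40796177e-01 -1.60744848e-03]
 [ 1.88276254e-04 -1.77643763e-03 -9.99998404e-01]] [-0.33911668 -0.75543939  0.21281708]
{'K': array([[363.55779063,   0.        , 255.85373812],
       [  0.        , 363.55779063, 187.64635214],
       [  0.        ,   0.        ,   1.        ]]), 'view': array([[ 0.44732108,  0.89416046,  0.01951731, -0.30779832],
       [-0.59897418,  0.28330005,  0.74897998,  0.14742642],
       [ 0.66417903, -0.3467249 ,  0.66230511, -1.33812489],
       [ 0.        ,  0.        ,  0.        ,  1.        ]])}
{'K': array([[278.9497877 ,   0.        , 259.5774901 ],
       [  0.        , 278.9497877 , 192.17977489],
       [  0.        ,   0.        ,   1.        ]]), 'T_tool_cam': array([[ 2.29723017e-04,  9.62745526e-01,  2.70408947e-01,
         6.79553866e-02],
       [ 9.99999929e-01, -3.01763868e-04,  2.24840245e-04,
        -4.47609599e-04],
       [ 2.98063590e-04,  2.70408876e-01, -9.62745528e-01,
        -1.42462583e-01],
       [ 0.00000000e+00
[... 161 characters left out ...]
.0], 0.65)]
scene stand [([302.0, 176.0], 0.87), ([268.0, 172.0], 0.69), ([266.0, 168.0], 0.52)]
scene loupe_mid [([152.0, 299.0], 0.83), ([161.0, 338.0], 0.63), ([214.0, 328.0], 0.62), ([185.0, 311.0], 0.61)]
scene rest [([203.0, 306.0], 0.85)]
scene sample_a [([279.0, 298.0], 0.8), ([246.0, 372.0], 0.77), ([219.0, 239.0], 0.72)]
top knob [([152.0, 375.0], 0.95)]
top arm [([119.0, 371.0], 0.87)]
top sleeve []
top stand [([175.0, 350.0], 0.9), ([153.0, 373.0], 0.2)]
top loupe_mid [([267.0, 167.0], 0.91), ([227.0, 139.0], 0.61), ([118.0, 373.0], 0.58), ([220.0, 180.0], 0.54)]
top rest [([219.0, 189.0], 0.77)]
top sample_a [([233.0, 263.0], 0.93), ([151.0, 248.0], 0.8), ([148.0, 169.0], 0.66)]
```

Run:
```python
import cv2,numpy as np
a=cv2.imread('pics/scene0.png')[110:350,100:420];b=cv2.imread('pics/top0.png')[60:330,90:450]
cv2.imwrite('pics/a.png',cv2.resize(a,None,fx=2.5,fy=2.5,interpolation=cv2.INTER_CUBIC))
cv2.imwrite('pics/b.png',cv2.resize(b,None,fx=2.2,fy=2.2,interpolation=cv2.INTER_CUBIC))
```

```text
(no output)
```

View pics/a.png

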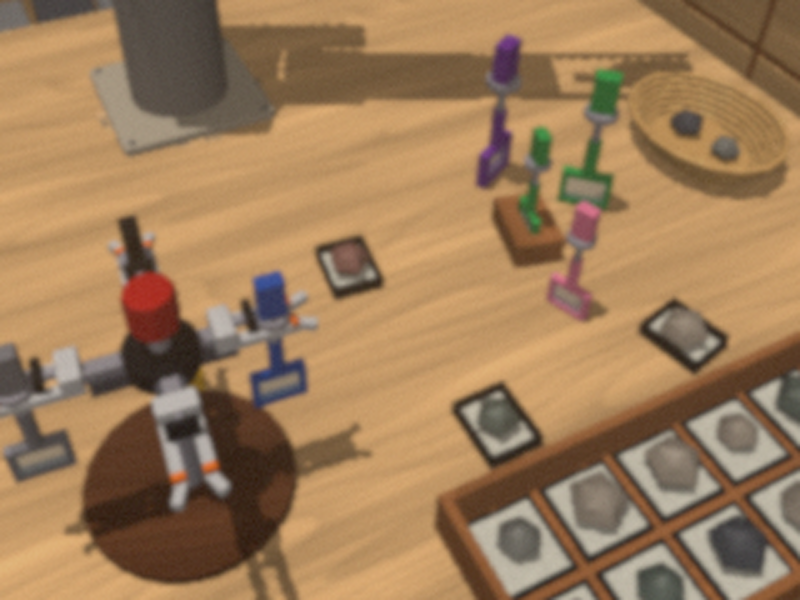

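View pics/b.png

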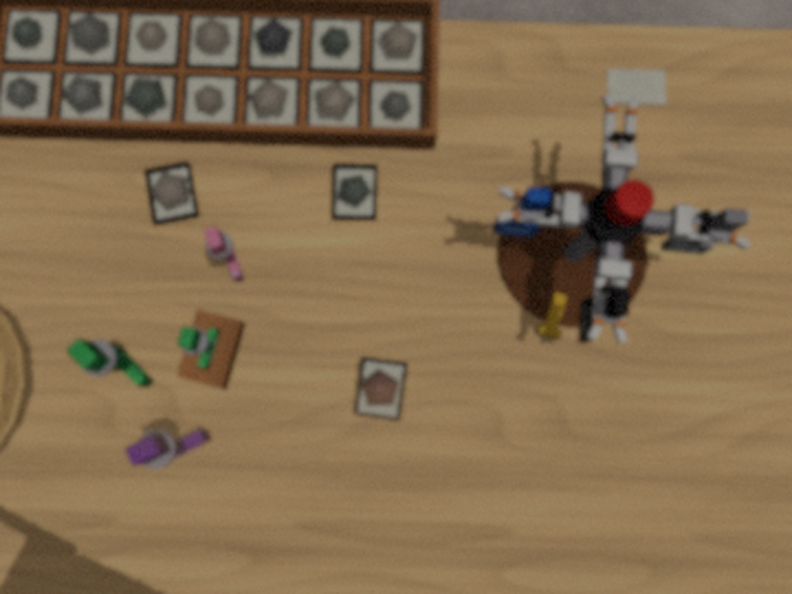

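The scene crop shows four loose loupes: purple at (500,110), large green at (595,140), pink at (577,260), and small green in the wooden rest at (535,180). I choose the small green one in the rest. The stand's empty arm points towards the tray side: scene crop (190,460), top crop (620,110). The yellow mark is on the opposite side at top crop (553,315), so the rotor needs about half a turn.

Run:
```python
from h import *
a=cv2.imread('pics/scene0.png')[:,:,::-1];b=cv2.imread('pics/top0.png')[:,:,::-1]
Ks,Vs=P('scene');Kt,Vt=P('top')
print('cams',ray(Ks,Vs,(0,0))[0],ray(Kt,Vt,(0,0))[0])
k=tri([(Ks,Vs,(231,160)),(Kt,Vt,(152,375))]);print('knob',k)
print('stand',atz(Ks,Vs,(302,176),0),atz(Kt,Vt,(175,350),0))
# empty arm tip in top: crop(618,108); scene crop(198,490)
t=lambda x,y:(60+y/2.2,90+x/2.2); s=lambda x,y:(110+y/2.5,100+x/2.5)
print('arm tip z.2',atz(Kt,Vt,t(618,105),.2),atz(Ks,Vs,s(200,495),.2))
print('yellow tip',atz(Kt,Vt,t(549,332),.022), 'white plate',atz(Kt,Vt,t(635,87),0))
for n,p in dict(blue=(515,205),grey=(738,215),black=(612,300)).items(): print(n,atz(Kt,Vt,t(*p),.24))
print('rest top',atz(Kt,Vt,t(211,349),.035),[atz(Kt,Vt,t(*p),.035)[:2].round(3) for p in [(197,312),(243,322),(226,387),(179,376)]])
print('rest marks',atz(Ks,Vs,(203,306),0),atz(Kt,Vt,(219,189),0))
print('tab top',tri([(Ks,Vs,s(541,132)),(Kt,Vt,t(188,345))]))
for n,p in dict(a=(380,388),b=(172,192),c=(354,190),pink=(215,240),green2=(85,352),purple=(140,452)).items(): print(n,atz(Kt,Vt,t(*p),.02 if len(n)==1 else .15))
```

```text
cams [ 1.11474379 -0.23050605  0.78183492] [0.38003066 0.0844765  1.06056379]
knob [ 0.61806184 -0.17471273  0.25191964]
stand [ 0.6172844  -0.17745439  0.        ] [ 0.62028512 -0.17745354  0.        ]
arm tip z.2 [ 0.74709349 -0.1819268   0.2       ] [ 0.75887903 -0.18826478  0.2       ]
yellow tip [ 0.50985447 -0.14100718  0.022     ] white plate [ 0.85963985 -0.26809612  0.        ]
blue [ 0.61570375 -0.05899895  0.24      ]
grey [ 0.61190297 -0.29249239  0.24      ]
black [ 0.51767453 -0.158688    0.24      ]
rest top [0.47349697 0.29179741 0.035     ] [array([0.52 , 0.313]), array([0.509, 0.253]), array([0.426, 0.27 ]), array([0.438, 0.33 ])]
rest marks [0.46191734 0.28762367 0.        ] [0.47590381 0.28986286 0.        ]
tab top [0.46719899 0.29522679 0.15816778]
a [0.43144395 0.0753409  0.02      ]
b [0.6830543  0.36038951 0.02      ]
c [0.69313722 0.11751869 0.02      ]
pink [0.58925824 0.27203708 0.15      ]
green2 [0.45533619 0.41053266 0.15      ]
purple [0.34674098 0.33968222 0.15      ]
```

>>> step_arm:
  moves: [-32,-28,-9.5,0,1,-64,-56,-19,0,1,-96,-83,-28.5,0,1,-128,-111,-38,0,1,-160,-139,-47.5,0,1]

```text
time_s: 1.3
tcp_pos: [0.3072, 0.3781, 0.2793]
tool_rot: [[-0.941, 0.339, 0.0], [0.339, 0.941, 0.0], [-0.0, 0.0, -1.0]]
force: [0.5, 0.1, 0.8]
grip_width: 0.998
```

>>> step_arm:
  moves: [-32,-28,-9.5,0,1,-64,-56,-19,0,1,-96,-83,-28.5,0,1,-128,-111,-38,0,1,-160,-139,-47.5,0,1]

```text
time_s: 1.8
tcp_pos: [0.4112, 0.1915, 0.3275]
tool_rot: [[-0.941, 0.338, 0.001], [0.338, 0.941, 0.001], [-0.001, 0.001, -1.0]]
force: [0.4, 0.7, 0.2]
grip_width: 0.999
```

>>> step_arm:
  moves: [-32,-28,-9.5,0,1,-64,-56,-19,0,1,-96,-83,-28.5,0,1,-128,-111,-38,0,1,-160,-139,-47.5,0,1]

```text
time_s: 2.3
tcp_pos: [0.5153, 0.0048, 0.3756]
tool_rot: [[-0.941, 0.339, 0.002], [0.339, 0.941, 0.001], [-0.002, 0.001, -1.0]]
force: [0.8, 0.7, 0.1]
grip_width: 0.996
```

>>> step_arm:
  moves: [-32,-28,-9.5,0,1,-64,-56,-19,0,1,-96,-83,-28.5,0,1,-128,-111,-38,0,1,-158,-135,-47.5,0,1]

```text
time_s: 2.8
tcp_pos: [0.6187, -0.1779, 0.4235]
tool_rot: [[-0.941, 0.339, 0.002], [0.339, 0.941, 0.001], [-0.002, 0.001, -1.0]]
force: [0.2, -0.2, 1.0]
grip_width: 0.996
```

Run:
```python
from h import *
st=telemetry.read_state();im=optics.snapshot('wrist');save(im,'w1.png')
K,V=P('wrist',st);print(st['tcp_pos'],st['joint_pos'])
for t in ['knob','arm','sleeve','stand']:
    r=spotter.mark_of(t,'wrist'); print(t,[(d['at'],round(d['confidence'],2),atz(K,V,d['at'],dict(knob=.25,arm=.2,sleeve=.2,stand=0)[t]).round(4)) for d in r[:3]])
for d in spotter.outline_of('knob','wrist')[:2]: print(d['box'],d['confidence'])
```

```text
[ 0.61867254 -0.17785327  0.42345497] [-2.06410702e+01  1.50662459e+01  5.67953857e+01  7.49054733e-02
  1.08038720e+02 -9.07859811e+01]
knob [([176.9, 260.5], 0.66, array([ 0.6215, -0.1781,  0.25  ]))]
arm [([232.1, 279.7], 0.85, array([ 0.7169, -0.1831,  0.2   ])), ([215.5, 273.7], 0.46, array([ 0.6902, -0.183 ,  0.2   ]))]
sleeve [([198.4, 272.7], 0.65, array([ 0.6662, -0.1761,  0.2   ]))]
stand [([149.2, 262.6], 0.96, array([ 0.6222, -0.1727,  0.    ]))]
[153.5, 55.1, 357.8, 261.1] 0.97
```

View pics/w1.png

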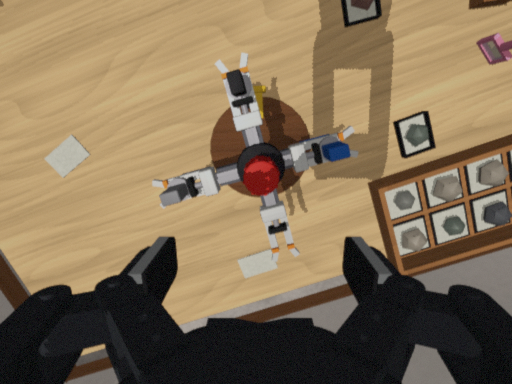

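The wrist view shows the knob at (262,172), the yellow mark at (262,95), and the empty arm pointing to (280,245). Axis is about (0.6205, -0.177). I descend and grip the knob.

>>> step_arm:
  moves: [-1,1,38,0,1,-1,1,76,0,1,-1,1,114,0,1,-1,1,152,0,1,-1,1,186,0,1]

```text
time_s: 3.6
tcp_pos: [0.6188, -0.1725, 0.2361]
tool_rot: [[-0.942, 0.336, 0.002], [0.336, 0.942, 0.001], [-0.002, 0.002, -1.0]]
force: [-0.1, 0.4, 0.3]
grip_width: 1.001
```

>>> step_arm:
  moves: [0,0,0,0,0.3,0,0,0,0,0.3,0,0,0,0,0.3,0,0,0,0,0.3,0,0,0,0,0.3]
  force: 40

```text
time_s: 4.1
tcp_pos: [0.6185, -0.1761, 0.2406]
tool_rot: [[-0.941, 0.339, 0.004], [0.339, 0.941, -0.005], [-0.006, -0.004, -1.0]]
force: [-10.8, -10.3, 4.6]
grip_width: 0.457
```

>>> step_arm:
  moves: [0,0,0,0.14,0.3,0,0,0,0.28,0.3,0,0,0,0.42,0.3,0,0,0,0.56,0.3,0,0,0,0.7,0.3]

```text
time_s: 4.6
tcp_pos: [0.6185, -0.1761, 0.2407]
tool_rot: [[-0.497, 0.868, 0.004], [0.868, 0.497, -0.006], [-0.007, 0.001, -1.0]]
force: [2.8, -1.2, -13.5]
grip_width: 0.455
```

>>> step_arm:
  moves: [0,0,0,0.14,0.3,0,0,0,0.28,0.3,0,0,0,0.42,0.3,0,0,0,0.56,0.3,0,0,0,0.7,0.3]

```text
time_s: 5.1
tcp_pos: [0.6186, -0.176, 0.2407]
tool_rot: [[0.184, 0.983, 0.003], [0.983, -0.184, -0.006], [-0.005, 0.004, -1.0]]
force: [5.7, -2.0, -14.3]
grip_width: 0.455
```

>>> step_arm:
  moves: [0,0,0,0.14,0.3,0,0,0,0.28,0.3,0,0,0,0.42,0.3,0,0,0,0.56,0.3,0,0,0,0.7,0.3]

```text
time_s: 5.6
tcp_pos: [0.6188, -0.176, 0.2407]
tool_rot: [[0.778, 0.629, 0.003], [0.629, -0.778, -0.005], [-0.001, 0.006, -1.0]]
force: [5.0, -4.2, -14.1]
grip_width: 0.455
```

>>> step_arm:
  moves: [0,0,0,0.14,0.3,0,0,0,0.28,0.3,0,0,0,0.42,0.3,0,0,0,0.56,0.3,0,0,0,0.68,0.3]

```text
time_s: 6.1
tcp_pos: [0.6189, -0.1762, 0.2407]
tool_rot: [[1.0, -0.006, 0.003], [-0.006, -1.0, -0.005], [0.003, 0.005, -1.0]]
force: [3.8, -4.1, -14.4]
grip_width: 0.454
```

Run:
```python
from h import *
st=telemetry.read_state();print(st['joint_pos'],st['tool_rot'],st['force'])
im=optics.snapshot('wrist');save(im,'w2.png');K,V=P('wrist',st)
for t in ['arm','sleeve']:
    r=spotter.mark_of(t,'wrist'); print(t,[(d['at'],round(d['confidence'],2),atz(K,V,d['at'],.2).round(4)) for d in r[:3]])
im=optics.snapshot('top');save(im,'t2.png');K,V=P('top')
for t in ['arm','sleeve']:
    r=spotter.mark_of(t,'top'); print(t,[(d['at'],round(d['confidence'],2),atz(K,V,d['at'],.2).round(4)) for d in r[:3]])
cv2.imwrite('pics/c.png',np.hstack([cv2.imread('pics/w2.png')[:300],cv2.resize(im[60:260,290:450,::-1],(240,300))]))
```

```text
[-20.3356841   13.70954184  77.28244648  -0.21576667  88.71844513
  70.02109241] [[ 0.99997513 -0.00616121  0.00343062]
 [-0.00614302 -0.99996716 -0.00528659]
 [ 0.00346308  0.00526539 -0.99998014]] [  3.79772687  -4.06846002 -14.40464542]
arm []
sleeve []
arm [([215.0, 181.7], 0.66, array([0.4667, 0.2689, 0.2   ]))]
sleeve [([179.2, 376.4], 0.88, array([ 0.5666, -0.1911,  0.2   ]))]
```

View pics/c.png

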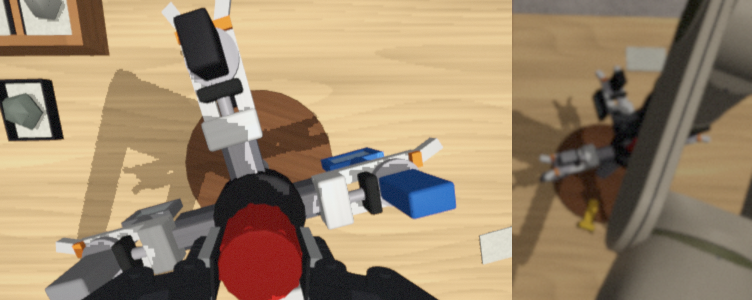

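The wrist view shows the black loupe's arm pointing at (200,40), and the top crop shows the empty arm at about (545,165). The yellow tab is at (590,215), so about 34° (0.59 rad) more is needed.

>>> step_arm:
  moves: [0,0,0,0.13,0.3,0,0,0,0.26,0.3,0,0,0,0.39,0.3,0,0,0,0.52,0.3,0,0,0,0.59,0.3]

```text
time_s: 6.9
tcp_pos: [0.6189, -0.1764, 0.2407]
tool_rot: [[0.828, -0.561, 0.003], [-0.561, -0.828, -0.005], [0.005, 0.002, -1.0]]
force: [2.1, -3.6, -14.2]
grip_width: 0.457
```

>>> step_arm:
  moves: [0,0,0,0,1,0,0,0,0,1,0,0,0,0,1,0,0,0,0,1,0,0,0,0,1]

```text
time_s: 7.4
tcp_pos: [0.6192, -0.1764, 0.2415]
tool_rot: [[0.828, -0.561, 0.004], [-0.561, -0.828, -0.005], [0.007, 0.002, -1.0]]
force: [0.0, 0.1, -1.4]
grip_width: 0.997
```

>>> step_arm:
  moves: [0,0,-35,0,1,0,0,-75,0,1,0,0,-115,0,1,0,0,-155,0,1,0,0,-180,0,1]

```text
time_s: 7.9
tcp_pos: [0.6186, -0.1755, 0.4259]
tool_rot: [[0.828, -0.56, 0.009], [-0.56, -0.828, -0.007], [0.011, 0.001, -1.0]]
force: [1.2, 0.9, 0.7]
grip_width: 0.997
```

Run:
```python
from h import *
st=telemetry.read_state();print(st['joint_pos'],st['tool_rot'],st['tcp_pos'],st['force'])
im=optics.snapshot('wrist');save(im,'w3.png');K,V=P('wrist',st)
for t in ['arm','sleeve','knob','stand']:
    r=spotter.mark_of(t,'wrist'); print(t,[(d['at'],round(d['confidence'],2),atz(K,V,d['at'],dict(knob=.25,stand=0).get(t,.2)).round(4)) for d in r[:3]])
```

```text
[-20.28180828  14.51021795  57.18832517  -0.22092607 107.69180266
 103.73194654] [[ 0.82818751 -0.5603835   0.0087051 ]
 [-0.56033904 -0.82823262 -0.0071333 ]
 [ 0.01120723  0.0010299  -0.99993667]] [ 0.61864465 -0.17546473  0.42594258] [1.20358521 0.86529671 0.67099468]
arm [([235.5, 279.5], 0.98, array([ 0.5232, -0.146 ,  0.2   ])), ([203.1, 272.0], 0.61, array([ 0.5696, -0.1638,  0.2   ]))]
sleeve [([202.0, 269.8], 0.89, array([ 0.5727, -0.1622,  0.2   ])), ([146.8, 262.7], 0.75, array([ 0.641 , -0.1963,  0.2   ]))]
knob [([179.1, 260.8], 0.74, array([ 0.6156, -0.1759,  0.25  ]))]
stand [([150.5, 262.4], 0.61, array([ 0.6172, -0.1824,  0.    ])), ([178.8, 260.1], 0.44, array([ 0.5711, -0.1457,  0.    ]))]
```

View pics/w3.png

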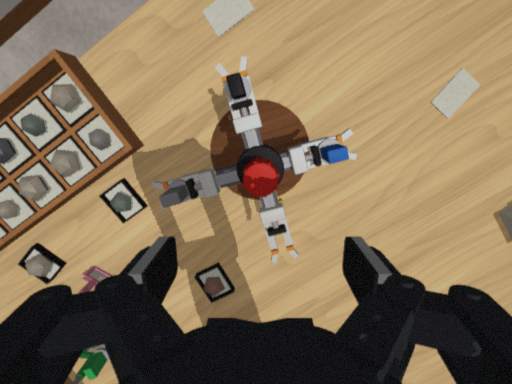

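The wrist view shows the empty arm at 162.5° from the sleeve and arm marks, with its lips near (283,251) and prong tips near (285,258). It covers the yellow mark, which I measured at 162.2°. I go to the green loupe next.

>>> step_arm:
  moves: [-39,-30.5,4.5,0,1,-78,-61,9,0,1,-117,-91.5,14,0,1,-156,-122,18,0,1,-194,-152,23,0,1]

```text
time_s: 8.65
tcp_pos: [0.5414, 0.0608, 0.3938]
tool_rot: [[0.828, -0.561, 0.0], [-0.561, -0.828, -0.005], [0.003, 0.004, -1.0]]
force: [1.0, 0.5, 0.6]
grip_width: 1.002
```

>>> step_arm:
  moves: [-39,-30.5,4.5,0,1,-78,-61,9,0,1,-117,-91.5,14,0,1,-156,-122,18,0,1,-194,-152,23,0,1]

```text
time_s: 9.15
tcp_pos: [0.4643, 0.2968, 0.3674]
tool_rot: [[0.828, -0.561, -0.002], [-0.561, -0.828, -0.006], [0.002, 0.007, -1.0]]
force: [0.2, 0.2, 1.1]
grip_width: 1.006
```

>>> step_arm:
  moves: [0,0,0,-0.14,1,0,0,0,-0.28,1,0,0,0,-0.42,1,0,0,0,-0.56,1,0,0,0,-0.7,1]

```text
time_s: 9.65
tcp_pos: [0.4635, 0.2965, 0.365]
tool_rot: [[0.994, 0.111, -0.005], [0.111, -0.994, -0.008], [-0.006, 0.007, -1.0]]
force: [0.6, 0.4, -0.1]
grip_width: 0.997
```

>>> step_arm:
  moves: [0,0,0,-0.14,1,0,0,0,-0.28,1,0,0,0,-0.42,1,0,0,0,-0.56,1,0,0,0,-0.7,1]

```text
time_s: 10.15
tcp_pos: [0.4628, 0.2962, 0.3626]
tool_rot: [[0.684, 0.729, -0.009], [0.729, -0.684, -0.01], [-0.013, 0.0, -1.0]]
force: [-0.6, 0.3, 0.2]
grip_width: 1.001
```

>>> step_arm:
  moves: [0,0,0,-0.14,1,0,0,0,-0.28,1,0,0,0,-0.42,1,0,0,0,-0.56,1,0,0,0,-0.7,1]

```text
time_s: 10.65
tcp_pos: [0.4621, 0.2958, 0.3603]
tool_rot: [[0.048, 0.999, -0.012], [0.999, -0.048, -0.011], [-0.012, -0.011, -1.0]]
force: [-0.0, -0.6, -0.7]
grip_width: 1.0
```

>>> step_arm:
  moves: [0,0,0,-0.14,1,0,0,0,-0.28,1,0,0,0,-0.42,1,0,0,0,-0.56,1,0,0,0,-0.7,1]

```text
time_s: 11.15
tcp_pos: [0.4613, 0.2954, 0.3579]
tool_rot: [[-0.612, 0.791, -0.015], [0.791, 0.612, -0.013], [-0.001, -0.02, -1.0]]
force: [-0.8, -0.3, -0.1]
grip_width: 1.001
```

>>> step_arm:
  moves: [0,0,0,-0.14,1,0,0,0,-0.28,1,0,0,0,-0.42,1,0,0,0,-0.56,1,0,0,0,-0.72,1]

```text
time_s: 11.65
tcp_pos: [0.4606, 0.295, 0.3555]
tool_rot: [[-0.981, 0.195, -0.018], [0.195, 0.981, -0.015], [0.015, -0.018, -1.0]]
force: [0.0, 1.5, 0.0]
grip_width: 0.999
```

Run:
```python
from h import *
st=telemetry.read_state();print(st['joint_pos'],st['tool_rot'],st['tcp_pos'],st['force'])
im=optics.snapshot('wrist');save(im,'w4.png');K,V=P('wrist',st)
for t in ['loupe_mid','rest']:
    r=spotter.mark_of(t,'wrist'); print(t,[(d['at'],round(d['confidence'],2),atz(K,V,d['at'],dict(rest=0).get(t,.088)).round(4)) for d in r[:4]])
    for d in spotter.outline_of(t,'wrist')[:4]: print(d['box'],d['confidence'])
```

```text
[ 27.44887905  -0.41639732  80.66253039  -0.27085725 101.07895458
 -51.33887183] [[-0.98060781  0.19511619 -0.01838488]
 [ 0.19539436  0.98061341 -0.01477748]
 [ 0.01514513 -0.01808322 -0.99972177]] [0.46057349 0.29502543 0.35553703] [0.00179216 1.46975373 0.01815487]
loupe_mid [([144.6, 332.2], 0.86, array([0.4515, 0.3987, 0.088 ])), ([244.0, 264.3], 0.81, array([0.5873, 0.272 , 0.088 ])), ([83.0, 267.0], 0.65, array([0.3506, 0.3217, 0.088 ])), ([174.6, 265.6], 0.57, array([0.4765, 0.2955, 0.088 ]))]
[253.2, 154.6, 274.2, 195.6] 0.88
[255.1, 216.0, 276.2, 280.0] 0.8
[305.1, 128.0, 373.5, 169.0] 0.62
[250.5, 49.9, 289.6, 107.3] 0.57
rest [([164.7, 264.4], 0.84, array([0.4755, 0.2937, 0.    ])), ([278.1, 54.7], 0.32, array([ 0.6227, -0.1719,  0.    ])), ([287.1, 202.3], 0.29, array([0.6985, 0.1212, 0.    ]))]
[247.3, 138.6, 283.6, 197.1] 0.86
```

View pics/w4.png

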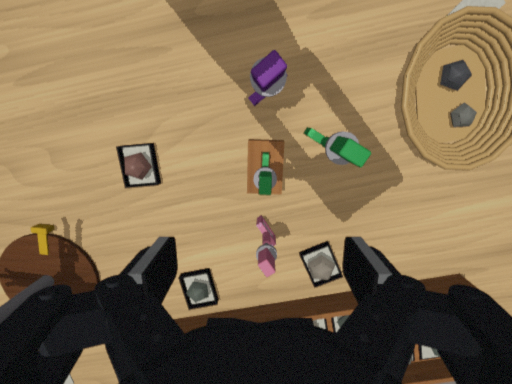

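The wrist view shows the small green loupe in its rest at (265,175). The purple one is at (268,75), large green at (345,150) and pink at (265,250). The rest is aligned with the tool axes. I check its height by triangulation before descending.

```bash
python3 - <<'E'
from h import *
st=telemetry.read_state()
K,V=P('wrist',st);Ks,Vs=P('scene');Kt,Vt=P('top')
m=tri([(K,V,(174.6,265.6)),(Ks,Vs,(185,311)),(Kt,Vt,(220,180))]);print('mid',m)
t=lambda x,y:(60+y/2.2,90+x/2.2); s=lambda x,y:(110+y/2.5,100+x/2.5)
print('tabtop',tri([(K,V,(184,265)),(Ks,Vs,s(541,132)),(Kt,Vt,t(188,340))]), 'yellow', atz(K,V,(230,40),.022),'rest',atz(K,V,(166.5,265.5),.035))
w3=dict(tcp_pos=[0.61864465,-0.17546473,0.42594258],tool_rot=[[0.82818751,-0.5603835,0.0087051],[-0.56033904,-0.82823262,-0.0071333],[0.01120723,0.0010299,-0.99993667]])
K,V=P('wrist',w3)
for n,p,z in [('tips',(258.5,285),.2),('lips',(251,283),.205),('pad',(229,276),.218)]:
    q=atz(K,V,p,z); print(n,q,np.hypot(q[0]-.619,q[1]+.1765))
g=[.4765,.295,.137]-st['tcp_pos']; print('tool shift mm',1000*st['tool_rot'].T@g)
E
python3 - <<'E'
import cv2
a=cv2.imread('pics/w3.png')[180:270,230:330];cv2.imwrite('pics/d.png',cv2.resize(a,None,fx=6,fy=6,interpolation=cv2.INTER_CUBIC))
E
```

```text
mid [0.47109762 0.29443853 0.08102148]
tabtop [0.47274141 0.29383882 0.16270946] yellow [ 0.50893445 -0.14056192  0.022     ] rest [0.4744665  0.29624249 0.035     ]
tips [ 0.48755867 -0.13127245  0.2       ] 0.13900486987060737
lips [ 0.50169676 -0.13642162  0.205     ] 0.12396099185888416
pad [ 0.54058583 -0.14898472  0.218     ] 0.08310157794918455
tool shift mm [-18.20536033   6.76874921 219.45653275]
```

View pics/d.png

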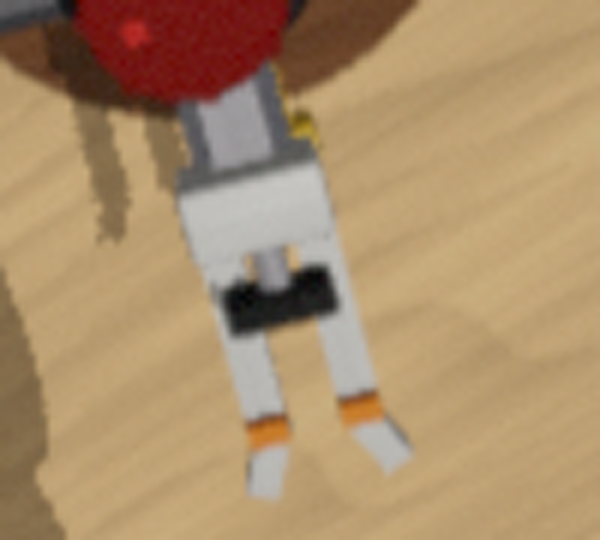

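The crop shows lips at pixels (275,250) and (290,246), and the pad at (277,230), which puts e at about 26 mm. I descend on the loupe.

>>> step_arm:
  moves: [-16,7,20,0,1,-16,7,65,0,1,-16,7,110,0,1,-16,7,155,0,1,-16,7,175,0,1]

```text
time_s: 12.4
tcp_pos: [0.4724, 0.2949, 0.1757]
tool_rot: [[-0.978, 0.209, -0.023], [0.209, 0.978, -0.017], [0.019, -0.022, -1.0]]
force: [0.3, -0.3, -0.9]
grip_width: 0.999
```

>>> step_arm:
  moves: [0,0,15,0,1,0,0,30,0,1,0,0,44,0,1,0,0,44,0,1]

```text
time_s: 12.8
tcp_pos: [0.4702, 0.2936, 0.1296]
tool_rot: [[-0.977, 0.209, -0.026], [0.21, 0.978, -0.019], [0.022, -0.024, -0.999]]
force: [-0.4, 0.2, -0.2]
grip_width: 1.002
```

Run:
```python
from h import *
st=telemetry.read_state();print(st['tool_rot'],st['tcp_pos'],st['force'])
im=optics.snapshot('wrist');save(im,'w5.png')
```

```text
[[-0.97748935  0.20935093 -0.02620601]
 [ 0.20986635  0.97755054 -0.01873642]
 [ 0.02169521 -0.02381441 -0.99948096]] [0.4702318  0.29357412 0.12958726] [-0.44567128  0.16307897 -0.15958713]
```

View pics/w5.png

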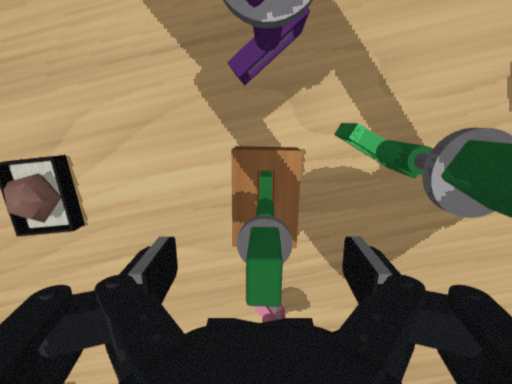

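The tab at (265,265) stands between the fingers at columns 160 and 360. I shift a little up and along, then close.

>>> step_arm:
  moves: [-4,1,-8,0,1,-4,1,-8,0,0.1,-4,1,-8,0,0.1,-4,1,-8,0,0.1,-4,1,-8,0,0.1]
  force: 40

```text
time_s: 13.35
tcp_pos: [0.4753, 0.2942, 0.1391]
tool_rot: [[-0.978, 0.209, -0.024], [0.21, 0.978, -0.018], [0.02, -0.023, -1.0]]
force: [-0.2, 0.0, -0.5]
grip_width: 0.331
```

>>> step_arm:
  moves: [0,0,0,0,0.1,0,0,0,0,0.1]

```text
time_s: 13.55
tcp_pos: [0.4753, 0.2945, 0.1392]
tool_rot: [[-0.978, 0.209, -0.024], [0.21, 0.978, -0.017], [0.02, -0.022, -1.0]]
force: [1.2, 1.4, 0.6]
grip_width: 0.184
```

>>> step_arm:
  moves: [0,0,-10,0,0.1,1,-1,-40,0,0.1,2,-2,-80,0,0.1,3,-3,-120,0,0.1,3,-4,-165,0,0.1]

```text
time_s: 14.05
tcp_pos: [0.4748, 0.2936, 0.3055]
tool_rot: [[-0.978, 0.209, -0.026], [0.21, 0.978, -0.018], [0.021, -0.023, -1.0]]
force: [1.2, 0.2, -0.7]
grip_width: 0.181
```

>>> step_arm:
  moves: [-6,-41,1,0,0.1,-12,-82,2,0,0.1,-18,-123,3,0,0.1,-24,-164,4,0,0.1,-30,-206,4,0,0.1]

```text
time_s: 14.55
tcp_pos: [0.4602, 0.0843, 0.3062]
tool_rot: [[-0.978, 0.209, -0.026], [0.209, 0.978, -0.019], [0.021, -0.024, -0.999]]
force: [1.3, -0.4, -0.3]
grip_width: 0.176
```

>>> step_arm:
  moves: [-6,-41,1,0,0.1,-12,-82,2,0,0.1,-18,-123,3,0,0.1,-24,-164,4,0.05,0.1,-30,-206,4,0.094,0.1]

```text
time_s: 15.05
tcp_pos: [0.4457, -0.1251, 0.307]
tool_rot: [[-0.953, 0.301, -0.026], [0.302, 0.953, -0.019], [0.019, -0.026, -0.999]]
force: [0.7, -0.3, -0.8]
grip_width: 0.183
```

>>> step_arm:
  moves: [0,1,20,0,0.1,-1,3,40,0,0.1,-2,5,60,0,0.1,-2,5,78,0,0.1,-2,5,78,0,0.1]

```text
time_s: 15.55
tcp_pos: [0.4453, -0.1219, 0.2264]
tool_rot: [[-0.953, 0.301, -0.03], [0.302, 0.953, -0.017], [0.024, -0.026, -0.999]]
force: [-0.7, 0.0, -2.5]
grip_width: 0.183
```

Run:
```python
from h import *
st=telemetry.read_state();print(st['tool_rot'],st['tcp_pos'],st['force'])
im=optics.snapshot('wrist');save(im,'w6.png')
K,V=P('wrist',st)
for t in ['arm','sleeve','knob','loupe_mid']:
    r=spotter.mark_of(t,'wrist'); print(t,[(d['at'],round(d['confidence'],2),atz(K,V,d['at'],dict(knob=.25,loupe_mid=.178).get(t,.2)).round(4)) for d in r[:3]])
cv2.imwrite('pics/e.png',cv2.resize(im[:,:,::-1],None,fx=1.5,fy=1.5,interpolation=cv2.INTER_CUBIC))
```

```text
[[-0.95299973  0.30143516 -0.03046902]
 [ 0.30203425  0.95313899 -0.01736046]
 [ 0.02380816 -0.0257472  -0.99938494]] [ 0.44530515 -0.12190701  0.2264143 ] [-0.7069314   0.01896414 -2.53433087]
arm [([329.2, 266.3], 0.56, array([ 0.5235, -0.1428,  0.2   ]))]
sleeve [([288.6, 266.5], 0.16, array([ 0.4919, -0.1329,  0.2   ]))]
knob []
loupe_mid [([211.5, 262.4], 0.74, array([ 0.4445, -0.1213,  0.178 ]))]
```

View pics/e.png

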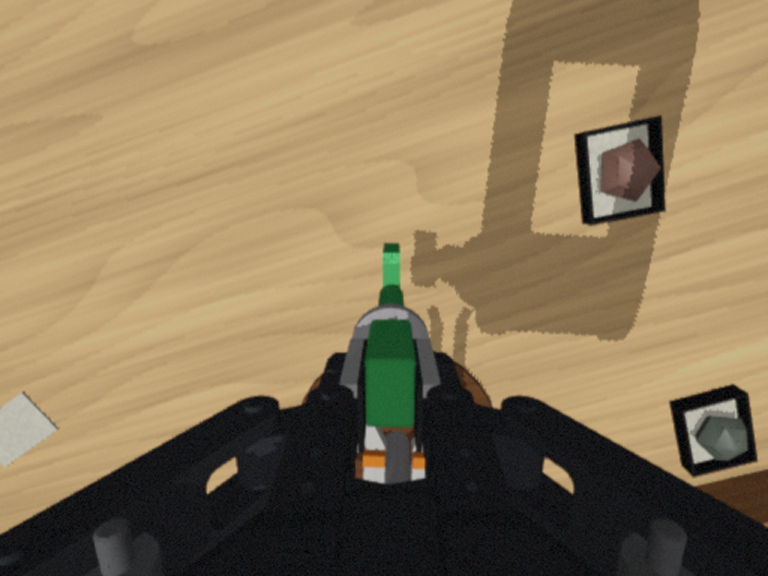

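The wrist view shows the lips at (372,460) and (418,460), so their middle is column 395. The tab is at column 391, so it is aligned within about 1 mm. I raise it 4 mm and move inward slowly.

>>> step_arm:
  moves: [0,0,-5,0,0.1,-10,0,-5.2,0,0.1,-20,0,-5.5,0,0.1,-30,0,-5.7,0,0.1,-40,0,-6,0,0.1]

```text
time_s: 16.3
tcp_pos: [0.487, -0.1349, 0.2356]
tool_rot: [[-0.953, 0.301, -0.024], [0.302, 0.953, -0.02], [0.017, -0.026, -1.0]]
force: [-0.8, 0.9, -0.6]
grip_width: 0.182
```

>>> step_arm:
  moves: [-2,0,0,0,0.1,-5,0,-0.1,0,0.1,-8,0,-0.2,0,0.1,-12,0,-0.3,0,0.1,-15,0,-0.4,0,0.1]

```text
time_s: 16.8
tcp_pos: [0.5014, -0.1392, 0.2356]
tool_rot: [[-0.953, 0.301, -0.024], [0.302, 0.953, -0.019], [0.017, -0.026, -1.0]]
force: [-0.2, 1.1, -1.6]
grip_width: 0.183
```

>>> step_arm:
  moves: [0,0,3,0,0.1,0,0,6,0,0.1,-3,0,6,0,0.1,-6,0,6,0,0.1,-9,0,6,0,0.1]

```text
time_s: 17.3
tcp_pos: [0.51, -0.1421, 0.2294]
tool_rot: [[-0.953, 0.301, -0.024], [0.302, 0.953, -0.019], [0.017, -0.026, -1.0]]
force: [-0.8, 0.5, -1.8]
grip_width: 0.178
```

```bash
cat > f.py <<'E'
from h import *
st=telemetry.read_state();u=np.array([-.954,.301]);A=np.array([.619,-.1764]);t=np.array([-u[1],u[0]])
d=st['tcp_pos'][:2]-A
print('t',st['time_s'],'r %.4f lat %.4f z %.4f  Fout %.2f Flat %.2f Fz %.2f'%(d@u,d@t,st['tcp_pos'][2],st['force'][:2]@u,st['force'][:2]@t,st['force'][2]), st['tool_rot'][:,2].round(3), st['wrist_torque'].round(2))
E
python3 f.py
```

```text
t 17.3 r 0.1143 lat 0.0001 z 0.2294  Fout 0.90 Flat -0.29 Fz -1.81 [-0.024 -0.019 -1.   ] [ 0.15 -0.02  0.03]
```

Continuing inward in 2 mm steps, watching the outward force.

>>> step_arm:
  moves: [-1,0,0,0,0.1,-2,0,0,0,0.1,-3,0,0,0,0.1,-4,0,0,0,0.1]

```text
time_s: 17.7
tcp_pos: [0.5139, -0.1434, 0.2294]
tool_rot: [[-0.953, 0.301, -0.024], [0.302, 0.953, -0.019], [0.017, -0.026, -1.0]]
force: [0.8, 0.8, -0.7]
grip_width: 0.182
```

```bash
python3 f.py
```

```text
t 17.7 r 0.1102 lat 0.0001 z 0.2294  Fout -0.53 Flat -1.06 Fz -0.69 [-0.024 -0.019 -1.   ] [0.09 0.01 0.  ]
```

>>> step_arm:
  moves: [-1,0,0,0,0.1,-2,0,0,0,0.1,-2.5,0,0,0,0.1]

```text
time_s: 18.0
tcp_pos: [0.5163, -0.1442, 0.2294]
tool_rot: [[-0.953, 0.301, -0.024], [0.302, 0.953, -0.019], [0.017, -0.026, -1.0]]
force: [-1.1, 0.2, -0.9]
grip_width: 0.178
```

```bash
python3 f.py
```

```text
t 18.0 r 0.1076 lat 0.0001 z 0.2294  Fout 1.08 Flat 0.08 Fz -0.94 [-0.024 -0.019 -1.   ] [ 0.11 -0.   -0.02]
```

>>> step_arm:
  moves: [-1,0,0,0,0.1,-2,0,0,0,0.1,-2,0,0,0,0.1]

```text
time_s: 18.3
tcp_pos: [0.5182, -0.1448, 0.2293]
tool_rot: [[-0.953, 0.301, -0.024], [0.302, 0.953, -0.019], [0.017, -0.026, -1.0]]
force: [-0.5, 1.2, -2.3]
grip_width: 0.179
```

```bash
python3 f.py
```

```text
t 18.3 r 0.1056 lat 0.0002 z 0.2293  Fout 0.84 Flat -0.96 Fz -2.30 [-0.024 -0.019 -1.   ] [0.18 0.07 0.01]
```

>>> step_arm:
  moves: [-1,0,0,0,0.1,-2,0,0,0,0.1,-2,0,0,0,0.1]

```text
time_s: 18.6
tcp_pos: [0.5199, -0.1453, 0.2291]
tool_rot: [[-0.953, 0.301, -0.025], [0.302, 0.953, -0.019], [0.018, -0.026, -1.0]]
force: [-2.7, 1.4, -1.2]
grip_width: 0.182
```

```bash
python3 f.py
```

```text
t 18.6 r 0.1039 lat 0.0002 z 0.2291  Fout 2.99 Flat -0.57 Fz -1.16 [-0.025 -0.019 -1.   ] [ 0.22  0.46 -0.06]
```

>>> step_arm:
  moves: [-1,0,0,0,0.1,-1.5,0,0,0,0.1,-1.5,0,0,0,0.1]

```text
time_s: 18.9
tcp_pos: [0.5211, -0.1457, 0.2289]
tool_rot: [[-0.953, 0.301, -0.026], [0.302, 0.953, -0.019], [0.019, -0.026, -0.999]]
force: [-4.0, 1.3, -0.4]
grip_width: 0.178
```

```bash
python3 f.py
```

```text
t 18.9 r 0.1026 lat 0.0002 z 0.2289  Fout 4.22 Flat -0.03 Fz -0.40 [-0.026 -0.019 -0.999] [ 0.32  0.75 -0.06]
```

Contact came at r of about 106 mm (e about 26 mm), and the push is now about 4.2 N. I add 1 mm more and start lowering.

>>> step_arm:
  moves: [-1,0,0,0,0.1,-1.2,0,0,0,0.1,-1.2,0,1.5,0,0.1,-1.2,0,3,0,0.1]

```text
time_s: 19.3
tcp_pos: [0.5221, -0.146, 0.2261]
tool_rot: [[-0.953, 0.301, -0.026], [0.302, 0.953, -0.019], [0.019, -0.026, -0.999]]
force: [-5.5, 2.2, 3.4]
grip_width: 0.176
```

```bash
python3 f.py
```

```text
t 19.3 r 0.1016 lat 0.0002 z 0.2261  Fout 5.94 Flat -0.40 Fz 3.40 [-0.026 -0.019 -0.999] [ 0.44  0.96 -0.05]
```

>>> step_arm:
  moves: [0,0,1,0,0.1,0,0,2,0,0.1,0,0,2,0,0.1]

```text
time_s: 19.6
tcp_pos: [0.522, -0.1461, 0.2244]
tool_rot: [[-0.953, 0.301, -0.026], [0.302, 0.953, -0.019], [0.019, -0.026, -0.999]]
force: [-5.6, 2.5, 1.9]
grip_width: 0.185
```

```bash
python3 f.py
```

```text
t 19.6 r 0.1017 lat 0.0003 z 0.2244  Fout 6.07 Flat -0.74 Fz 1.92 [-0.026 -0.019 -0.999] [0.32 0.95 0.02]
```

>>> step_arm:
  moves: [0,0,1,0,0.1,0,0,2,0,0.1,0,0,2.5,0,0.1]

```text
time_s: 19.9
tcp_pos: [0.522, -0.1461, 0.2223]
tool_rot: [[-0.953, 0.301, -0.026], [0.302, 0.953, -0.019], [0.019, -0.026, -0.999]]
force: [-4.9, 2.3, 2.9]
grip_width: 0.181
```

```bash
python3 f.py
```

```text
t 19.9 r 0.1017 lat 0.0003 z 0.2223  Fout 5.32 Flat -0.69 Fz 2.88 [-0.026 -0.019 -0.999] [ 0.4   0.9  -0.01]
```

>>> step_arm:
  moves: [0,0,1,0,0.1,0,0,2,0,0.1]

```text
time_s: 20.1
tcp_pos: [0.522, -0.1461, 0.2208]
tool_rot: [[-0.953, 0.301, -0.026], [0.302, 0.953, -0.019], [0.019, -0.026, -0.999]]
force: [-6.0, 1.9, 2.7]
grip_width: 0.18
```

```bash
python3 f.py
```

```text
t 20.1 r 0.1017 lat 0.0003 z 0.2208  Fout 6.28 Flat 0.00 Fz 2.73 [-0.026 -0.019 -0.999] [0.4  0.92 0.01]
```

>>> step_arm:
  moves: [0,0,1,0,0.1,0,0,2,0,0.1]

```text
time_s: 20.3
tcp_pos: [0.522, -0.1462, 0.2193]
tool_rot: [[-0.953, 0.301, -0.025], [0.302, 0.953, -0.019], [0.018, -0.026, -1.0]]
force: [-4.5, 2.0, 2.8]
grip_width: 0.175
```

```bash
python3 f.py
```

```text
t 20.3 r 0.1016 lat 0.0004 z 0.2193  Fout 4.91 Flat -0.56 Fz 2.80 [-0.025 -0.019 -1.   ] [ 0.41  0.94 -0.01]
```

>>> step_arm:
  moves: [0,0,1,0,0.1,0,0,1.5,0,0.1]

```text
time_s: 20.5
tcp_pos: [0.522, -0.1462, 0.2182]
tool_rot: [[-0.953, 0.301, -0.025], [0.302, 0.953, -0.019], [0.018, -0.026, -1.0]]
force: [-5.7, 2.1, 1.8]
grip_width: 0.178
```

```bash
python3 f.py
```

```text
t 20.5 r 0.1017 lat 0.0004 z 0.2182  Fout 6.10 Flat -0.24 Fz 1.84 [-0.025 -0.019 -1.   ] [ 0.41  0.92 -0.01]
```

>>> step_arm:
  moves: [0,0,1,0,0.1,0,0,2,0,0.1]

```text
time_s: 20.7
tcp_pos: [0.522, -0.1462, 0.2167]
tool_rot: [[-0.953, 0.301, -0.025], [0.302, 0.953, -0.019], [0.018, -0.026, -1.0]]
force: [-5.6, 2.1, 2.7]
grip_width: 0.18
```

```bash
python3 f.py
```

```text
t 20.7 r 0.1016 lat 0.0004 z 0.2167  Fout 6.02 Flat -0.32 Fz 2.67 [-0.025 -0.019 -1.   ] [0.36 0.97 0.05]
```

>>> step_arm:
  moves: [0,0,1,0,0.1,0,0,1.5,0,0.1]

```text
time_s: 20.9
tcp_pos: [0.522, -0.1462, 0.2156]
tool_rot: [[-0.953, 0.301, -0.025], [0.302, 0.953, -0.019], [0.018, -0.026, -1.0]]
force: [-5.3, 2.0, 2.1]
grip_width: 0.177
```

```bash
python3 f.py
```

```text
t 20.9 r 0.1016 lat 0.0004 z 0.2156  Fout 5.67 Flat -0.32 Fz 2.09 [-0.025 -0.019 -1.   ] [ 0.37  0.91 -0.01]
```

>>> step_arm:
  moves: [0,0,1,0,0.1,0,0,2,0,0.1]

```text
time_s: 21.1
tcp_pos: [0.522, -0.1462, 0.2142]
tool_rot: [[-0.953, 0.301, -0.024], [0.302, 0.953, -0.019], [0.017, -0.026, -1.0]]
force: [-5.8, 2.8, 3.6]
grip_width: 0.182
```

```bash
python3 f.py
```

```text
t 21.1 r 0.1017 lat 0.0004 z 0.2142  Fout 6.40 Flat -0.95 Fz 3.57 [-0.024 -0.019 -1.   ] [ 0.38  0.98 -0.04]
```

>>> step_arm:
  moves: [0,0,1,0,0.1,0,0,1,0,0.1]

```text
time_s: 21.3
tcp_pos: [0.522, -0.1462, 0.2138]
tool_rot: [[-0.953, 0.301, -0.024], [0.301, 0.953, -0.019], [0.017, -0.026, -1.0]]
force: [-6.0, 2.2, 4.5]
grip_width: 0.179
```

```bash
python3 f.py
```

```text
t 21.3 r 0.1016 lat 0.0004 z 0.2138  Fout 6.44 Flat -0.32 Fz 4.55 [-0.024 -0.019 -1.   ] [ 0.5   1.06 -0.04]
```

Fz is rising, so the seat has been reached. I ease outward onto the lips and check the forces.

>>> step_arm:
  moves: [0.8,0,0,0,0.1,1.7,0,0,0,0.1,1.7,0,0,0,0.1]

```text
time_s: 21.6
tcp_pos: [0.5209, -0.1459, 0.2144]
tool_rot: [[-0.953, 0.301, -0.022], [0.302, 0.953, -0.02], [0.015, -0.026, -1.0]]
force: [-1.7, 0.4, 2.9]
grip_width: 0.177
```

```bash
python3 f.py
```

```text
t 21.6 r 0.1028 lat 0.0004 z 0.2144  Fout 1.73 Flat 0.16 Fz 2.95 [-0.022 -0.02  -1.   ] [0.17 0.3  0.02]
```

>>> step_arm:
  moves: [0,0,0,0,0.3,0,0,0,0,0.45,0,0,0,0,0.6,0,0,0,0,0.6]

```text
time_s: 22.0
tcp_pos: [0.5209, -0.1459, 0.2143]
tool_rot: [[-0.953, 0.301, -0.022], [0.302, 0.953, -0.02], [0.015, -0.026, -1.0]]
force: [0.5, 0.1, 0.4]
grip_width: 0.602
```

```bash
python3 f.py
```

```text
t 22.0 r 0.1027 lat 0.0004 z 0.2143  Fout -0.45 Flat -0.28 Fz 0.42 [-0.022 -0.02  -1.   ] [0.04 0.02 0.02]
```

>>> step_arm:
  moves: [0,0,-8,0,0.6,0,0,-25,0,0.6,1,-1,-60,0,0.6,3,-2,-100,0,0.6,4,-3,-140,0,0.6]

```text
time_s: 22.5
tcp_pos: [0.519, -0.1446, 0.3562]
tool_rot: [[-0.953, 0.301, -0.023], [0.301, 0.953, -0.02], [0.016, -0.026, -1.0]]
force: [1.2, 1.0, -0.2]
grip_width: 0.601
```

>>> step_arm:
  moves: [10,0,-30,0,1,30,0,-50,0,1,40,0,-50,0,1,40,0,-50,0,1]

```text
time_s: 22.9
tcp_pos: [0.4816, -0.1314, 0.4076]
tool_rot: [[-0.953, 0.301, -0.021], [0.301, 0.953, -0.021], [0.013, -0.026, -1.0]]
force: [-0.2, -0.5, -0.3]
grip_width: 1.004
```

```bash
python3 f.py
python3 - <<'E'
from h import *
st=telemetry.read_state()
im=optics.snapshot('wrist');K,V=P('wrist',st)
s=optics.snapshot('scene');Ks,Vs=P('scene')
for n,t,z in [('arm','arm',.2),('sleeve','sleeve',.2),('loupe_mid','loupe_mid',.168)]:
  for cam,(k,v) in dict(wrist=(K,V),scene=(Ks,Vs)).items():
    r=spotter.mark_of(t,cam); print(cam,t,[(d['at'],round(d['confidence'],2),atz(k,v,d['at'],z).round(4)) for d in r[:5]])
a=s[180:320,90:270,::-1]
cv2.imwrite('pics/g.png',np.hstack([cv2.resize(im[60:360,150:400,::-1],(375,450)),cv2.resize(a,(425,450*425//425))]))
E
```

```text
t 22.9 r 0.1446 lat -0.0015 z 0.4076  Fout 0.03 Flat 0.55 Fz -0.25 [-0.021 -0.021 -1.   ] [0.05 0.01 0.05]
wrist arm [([201.1, 267.4], 0.91, array([ 0.5206, -0.1392,  0.2   ])), ([296.4, 261.8], 0.2, array([ 0.6557, -0.1892,  0.2   ]))]
scene arm [([212.5, 167.5], 0.88, array([ 0.5218, -0.1414,  0.2   ]))]
wrist sleeve [([239.6, 265.4], 0.88, array([ 0.5722, -0.1579,  0.2   ]))]
scene sleeve [([226.5, 166.3], 0.89, array([ 0.5616, -0.1556,  0.2   ]))]
wrist loupe_mid [([196.8, 261.7], 0.75, array([ 0.5213, -0.1479,  0.168 ]))]
scene loupe_mid [([163.8, 340.5], 0.83, array([0.5103, 0.3479, 0.168 ])), ([213.4, 325.8], 0.73, array([0.6527, 0.1997, 0.168 ])), ([223.0, 167.3], 0.61, array([ 0.5217, -0.1464,  0.168 ])), ([155.2, 299.2], 0.58, array([0.4273, 0.2648, 0.168 ]))]
```

View pics/g.png

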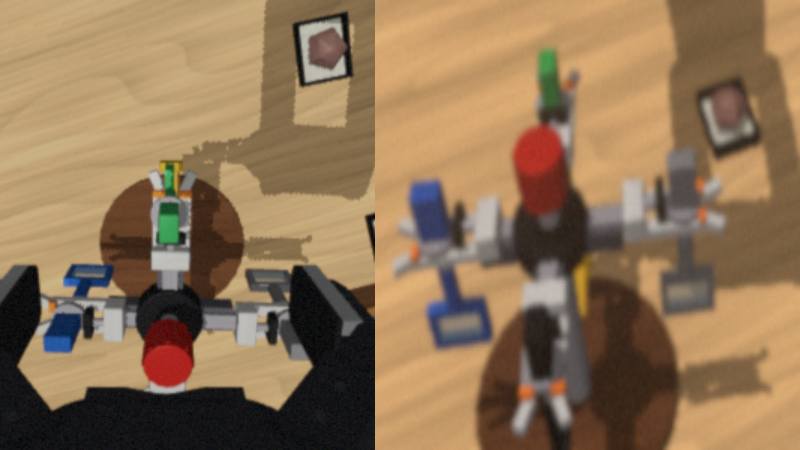

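The wrist crop shows the green loupe upright in the fork at (170,220), behind the orange lips, with the yellow tab directly beyond at (170,165). The scene crop agrees, and the gripper is well clear, so I hand in.

```bash
python3 -c "
from h import *
print(order.job_done())"
```

```text
the job is handed in; nothing more can be done
None
```

The green loupe is hanging on the empty arm over the yellow mark, and I handed the job in at about 23 s of the 72 s allowed. The hand-in gives no verdict, so success rests on my own checks.

**What I did:** I turned the stand about 194° clockwise by its red knob, with the loupe still in its rest. I then took the small green loupe from its rest and slid its neck into the fork. The collar met the pad at e ≈ 26 mm. I pressed it back with about 6 N, lowered it about 15 mm until the seat took load, eased it out against the lips and let go.

**Last checks:**
- **Arm angle:** the arm stood at about 160–162° against 162.2° for the yellow mark, well inside the 10° allowed.
- **Seating:** the pictures show the loupe upright behind the lips, with its centre within a few millimetres of the gripper's release position.
- **Force:** wrist readings while pressing and lowering stayed below about 9 N, against the 13 N limit.
- **Clear of the scene:** the gripper is open and about 0.2 m above the fork. I never went near the rock samples.

**What disagreed or was not measured:**
- The scene camera's mark on the loupe gave a mid-height of 81 mm, against 88 mm from the text. I went by the wrist view and the text instead.
- The tool had drifted to about 1.8° of tilt by the grasp, but it stayed nearly the same until release.
- I did not measure the final seat height with a camera. It comes from the gripper height and the force at release, which put the collar underside about 4.8 mm below the nominal seat floor under load, before the fork sprang back.

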